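Put a clay jar away in the damp box and work its sticky sliding cover shut

ROBOT

A 7-joint arm with a two-finger parallel gripper is mounted at the origin on the work surface. World frame = base frame: x ahead of the robot, y to its left, z up, the work surface at z = 0. Lengths are in m, angles in rad, forces in N, time in s.
With the tool pointing down it reaches from about 0.4 to 0.925 m from the base axis. Payload 5.6 kg.
Tool frame: the origin (TCP) lies on the mounting face of the last link; the fingertips stand 173 mm ahead of it and the grasp point (between the pads) lies 155 mm ahead of it; z points along the fingers, y is the line along which they close (so a half turn about z gives the same grasp; the last joint's range is limited). The gripper opens to 85 mm and grips with 20 to 120 N. Pads are 22 mm wide; open, the fingers measure 114 mm over their backs; the gripper's body (76 mm by 85 mm) begins 54 mm behind the grasp point. The pads swing forward as they close: fully open they stand 13 mm farther back than shut.
Start: joints at [1.085, 0.468, -0.012, 1.603, 0.006, 1.071, -0.056], TCP at [0.278, -0.587, 0.405] pointing down, gripper open.
Joint ranges: [-2.53, 2.53], [-0.31, 2.02], [-1.57, 1.55], [0.28, 2.44], [-1.29, 4.43], [0.15, 1.84], [-2.92, 2.92]. Speed limits (rad/s): [2.57, 2.57, 3.14, 3.14, 3.14, 3.14, 3.14].

INTERFACE

Orientations are given as a rotation vector (axis times angle).
In Python, from rig import bot gives the robot as it stands.
- The arm moves only by the shell command python3 -m handwheel 'ROWS'. ROWS is a JSON object of lists of equal length, an entry for each row: "delta_pos": the shift along the tool's x, y, z in m, a list of three; "rot": the turn, a rotation vector about the tool's x, y, z in rad, a list of three; "claw": the opening, from 0 (shut) to 1 (fully open). A call has 1 to 12 rows; each row is the pose to reach, as a shift and turn from the pose commanded when the call began, along the tool's axes at that moment; what a row does not reach only later rows make up. A row lasts 1/12 s, in which the tool goes at most 41.7 mm and 7.16 degrees, less where a joint would pass 70% of its speed; a pose out of reach is approached as far as the arm can. A call with a gripper value outside its range is refused whole. The fingers move at their own pace and stop on an object; the grip force is fixed at half the most. Time passes only in rows, so rows that repeat a pose let the fingers close. It gives the time, the measured TCP pose, the force, the opening and the grip force at its end, in the units of the state.
- bot.observe(): the state, without advancing time (a new reading comes with each control period).
- bot.camera(name): name is "side" or "top" or "wrist"; returns the picture (384x512x3 uint8, blue, green, red); there is no depth.
- bot.camera_model(name): a dict with "vertical_fov" (degrees; the focal length in pixels is half the picture's height over the tangent of half this angle, whatever the lens; pixels are square), "cx", "cy" (the principal point, pixels), "rvec" (rotation vector, rad) and "tvec" (3), from world to camera coordinates, as OpenCV has them; the wrist camera has in their place "T_tool_cam" (4x4, takes a point from camera to tool coordinates, whose origin is the TCP and whose axes are the flange's). Camera axes: x right, y down, z forward; pixel columns grow to the right and rows downward; lengths in m; the calibration is good to about 2 mm. A picture is of the moment at which its call begins: read the wrist's pose just before it. camera_model takes no time and is no camera call.
- bot.finish_job(): hands the job in; it is judged then, once.
The state is a dict: "clock": time; "qpos": joint angles; "joint_vel": joint speeds; "tau": joint torques, N m; "tool_pos": TCP position; "orientation": TCP orientation; "ft_force": force on the tool from outside, world axes, zero at the start; "moment": the same for the moment, N m; "grip_width": opening from 0.0 (shut) to 1.0 (fully open); "gripper_force": force on a finger pad.
Only numpy, scipy, OpenCV 4.12 (cv2) and the standard library are available. Lean on these libraries where they do the work, as an engineer would, in place of code of your own. Each camera call takes 0.05 s, during which the arm holds its last target. There are 200 camera calls.

TASK

Stand the small lidded clay jar upright on the floor inside the open part of the wooden damp box, then slide the box's cover fully home by pushing its two knobs, so that its whole far edge sits against the far wall. The cover sticks and skews in its track: ease its two ends along in turn, and never force it or grip it hard (keep under 20 N on the cover, a pinch on a knob included). Do not disturb the other pots on the table.

Things in the scene. Friction and masses are not known exactly. Their poses are not given: they have to be found in the camera images.
- clay_jar: small unglazed terracotta jar with a fixed lid and a round knob on top; 56 mm in diameter, 70 mm tall in all. Origin: centre of its underside, z up. The knob is 24 mm in diameter from 56 to 70 mm above the origin, with a 19 mm neck below it down to the lid at 47 mm; lift the jar by the knob. 120 g.
- damp_box: fixed plywood box, 300 (x) by 350 (y) mm, sides 118 mm high. Origin: centre of its underside; x runs along the track to the far wall, y to the left. Floor 6 mm thick. A fixed deck, top 118 mm high, covers x -150 to -30 mm; the cover runs in under it. Far wall: inner face at x = 135 mm, 110 mm high; the cover closes against it. Clear inside y -132 to 132 mm.
- box_floor (a point): point on the box's inner floor below the opening, at x = 99 mm, y = 0, z = 6 mm of the box; a jar stood here (up to 7 mm off along x) clears the open cover and the far wall.
- cover: sliding wooden cover, 165 (x) by 284 (y) by 10 mm, with side tongues 80 mm long in x (310 mm over both) in the track under lips. Origin: centre of its underside, 100 mm above the box's; x to the far wall, z up. About 0.6 kg; slides only along the box's x. Starts open, 72 to 87 mm short of home; home is x = 52.5 mm of the box. Free sliding takes 2 to 8 N.
- knob_left_mid (a point): middle of the left knob, 15 mm above the cover's top (x = 64.5, y = 115 mm of the cover): upright round wooden knob, 26 mm in diameter, 30 mm tall above the cover's top, slippery, spinning freely on its screw. At the start at least 40 mm of bare cover lies between deck and knob, room for closed fingers to come down behind it and push it to the far wall.
- knob_right_mid (a point): middle of the right knob (y = -115 mm of the cover), otherwise the same.
- edge_left (a point): left end of the cover's far edge, at its top (x = 82.5, y = 130 mm of the cover); at home it is at x = 135 mm of the box. The side play differs from box to box and along the track (about 2 to 5 mm, unseen): pushed at one end alone, the cover skews by 1 to 4 degrees, that end getting 5 to 18 mm ahead, then wedges fast; more force only wedges it tighter.
- edge_right (a point): right end of the cover's far edge (y = -130 mm), otherwise the same. Pushing the end that lags frees a wedged cover and takes that end past the other, until it wedges the other way round; a wedge is felt as a steep rise of the force. A cover wedged by a push stopped at about 7 N lets go at up to 12 N.
- beaker: bystander: open terracotta beaker, 66 mm in diameter, 70 mm tall; origin under its centre.
- glaze_pot: bystander: grey plastic glaze pot with a screw cap, 68 mm in diameter, 85 mm tall; origin under its centre.
- bowl: bystander: white bowl, 100 mm in diameter, 45 mm tall; origin under its centre.
Mind the look-alikes: they are no part of the job. Leave any blue or yellow look-alike of the clay_jar alone.

How it is judged:
By the outcome, as a careful person would: the job done as asked, in the order asked, and still so for the second after the job is handed in, with the robot touching nothing.
It also fails if it takes over 72 s, if anything falls off the work surface, if the arm or the gripper's body presses on something with over 40 N, if the wrist force passes 120 N, or if a joint passes its speed limit or range.

## Working session

There is one attempt and no reset: what is moved stays moved. The work goes in short steps, Python scripts to look and compute and a shell command to move; the robot and the scene stay as the last step left them, time stands still between calls to the robot, and variables do not carry over. Pictures are saved under pics/ and viewed, at most 10 in all, crops included, and the job is handed in when it is done.

```bash
mkdir -p pics; ls; cat > h.py <<'E'
import numpy as np,cv2
from rig import bot
from scipy.spatial.transform import Rotation as R
def cam(n):
    m=bot.camera_model(n);f=192/np.tan(np.radians(m["vertical_fov"])/2)
    if "rvec" in m:
        Rw=cv2.Rodrigues(np.array(m["rvec"],float))[0];t=np.array(m["tvec"],float).ravel()
        return f,m["cx"],m["cy"],Rw.T,-Rw.T@t
    s=bot.observe();T=np.array(m["T_tool_cam"]);Rt=R.from_rotvec(s["orientation"]).as_matrix()
    return f,m["cx"],m["cy"],Rt@T[:3,:3],Rt@T[:3,3]+np.array(s["tool_pos"])
def ray(c,u,v):
    f,cx,cy,Rc,o=c;d=Rc@np.array([(u-cx)/f,(v-cy)/f,1.]);return o,d
def onz(c,u,v,z):
    o,d=ray(c,u,v);return o+d*(z-o[2])/d[2]
def proj(c,p):
    f,cx,cy,Rc,o=c;q=Rc.T@(np.array(p)-o);return np.array([cx+f*q[0]/q[2],cy+f*q[1]/q[2]])
E
python3 - <<'E'
from h import *
for n in ("top","side"):
    print(n,bot.camera_model(n)); cv2.imwrite(f"pics/{n}0.png",bot.camera(n))
print(bot.observe(),bot.camera_model("wrist"))
a,b=[cv2.imread(f"pics/{n}0.png") for n in ("top","side")]
E
```

```text
pics
top {'vertical_fov': 57.28949829194626, 'cx': 258.2905789724978, 'cy': 193.4116168554255, 'rvec': array([ 2.1860337 , -2.19326461,  0.0738991 ]), 'tvec': array([0.02058902, 0.52423146, 1.1132811 ])}
side {'vertical_fov': 57.98181474321304, 'cx': 254.34407177695246, 'cy': 193.68773207924067, 'rvec': array([ 0.31421924, -2.70586896,  1.30540447]), 'tvec': array([0.51670631, 0.15951728, 1.06445185])}
{'clock': 0.1, 'qpos': array([ 1.08500134,  0.46830144, -0.01157689,  1.60350266,  0.00600133,
        1.07141525, -0.0562955 ]), 'joint_vel': array([-0.00014977, -0.00027634,  0.00129305, -0.00297824,  0.00016752,
        0.00085999, -0.0014761 ]), 'tau': array([ 8.35571191e-04, -5.33523130e+01,  2.16185924e-02, -2.51967734e+01,
        1.15898348e-02,  4.32074929e-03,  2.94457766e-05]), 'tool_pos': array([ 0.2783573 , -0.58714341,  0.40383731]), 'orientation': array([-3.06345597e+00, -6.89411949e-01,  7.43294466e-04]), 'ft_force': array([ 0.53050566, -0.08875027,  0.00930745]), 'moment': array([ 0.01236504,  0.01773458, -0.02123833]), 'gripper_force': 0.0, 'grip_width': 1.000760390839196} {'vertical_fov': 70.54673031363062, 'cx': 252.5861425184332, 'cy': 192.56704372670242, 'T_tool_cam': array([[-2.13917199e-04, -9.54225085e-01, -2.99089355e-01,
         7.63850532e-02],
       [ 9.99999874e-01, -3.39803528e-04,  3.68892695e-04,
         1.70701607e-04],
       [-4.53638281e-04, -2.99089238e-01,  9.54225037e-01,
         2.97618985e-02],
       [ 0.00000000e+00,  0.00000000e+00,  0.00000000e+00,
         1.00000000e+00]])}
```

View pics/top0.png

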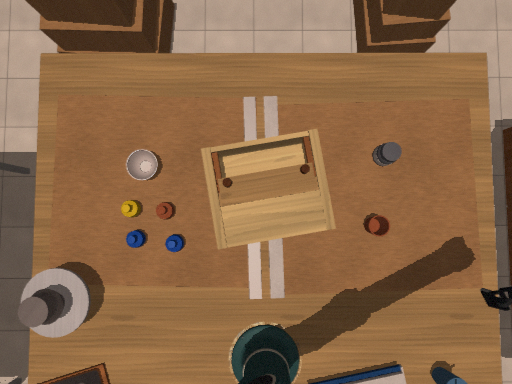

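View pics/side0.png

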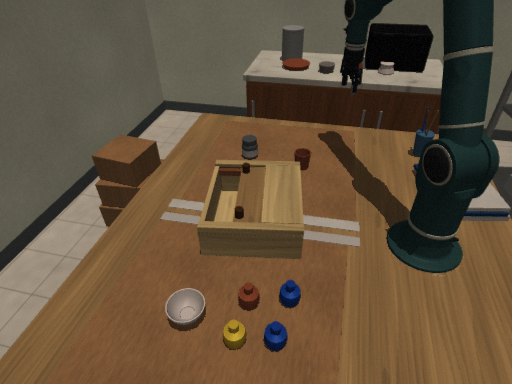

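Top view: terracotta lidded jar at (165,210). Look-alikes are yellow (130,208) and blue (136,239) and (175,242); the open red beaker at (377,225) has no knob. Only the terracotta one fits the description, so I'll confirm it in a crop and measure.

```bash
python3 - <<'E'
from h import *
t=cv2.imread("pics/top0.png");s=cv2.imread("pics/side0.png")
A=cv2.resize(t[115:260,110:345],None,fx=3.3,fy=3.3,interpolation=cv2.INTER_CUBIC)[:,:780]
A=A[:480]
B=cv2.resize(s[155:265,195:315],None,fx=3,fy=3,interpolation=cv2.INTER_CUBIC)
cv2.imwrite("pics/cropA.png",A)
C=np.hstack([B,cv2.resize(s[270:350,210:310],(412,330),interpolation=cv2.INTER_CUBIC)]);cv2.imwrite("pics/cropB.png",C)
ct,cs=cam("top"),cam("side")
def blobs(im,mask,roi):
    m=np.zeros_like(mask);x0,y0,x1,y1=roi;m[y0:y1,x0:x1]=mask[y0:y1,x0:x1]
    n,_,st,ce=cv2.connectedComponentsWithStats(m.astype(np.uint8))
    return [(st[i].tolist(),ce[i].round(1).tolist()) for i in range(1,n) if st[i][4]>15]
for im,roi in((t,(150,195,182,225)),(s,(232,275,265,312))):
    h=cv2.cvtColor(im,cv2.COLOR_BGR2HSV); 
    m=((h[...,0]<9)|(h[...,0]>172))&(h[...,1]>120); print(blobs(im,m,roi)); print(h[roi[1]+15,roi[0]+15])
for im,roi in((t,(215,155,320,195)),(s,(228,160,260,222))):
    h=cv2.cvtColor(im,cv2.COLOR_BGR2HSV); print("knob",blobs(im,(h[...,2]<75),roi))
E
```

```text
[([156, 202, 18, 17, 140], [164.4, 210.1])]
[  9 181  97]
[([239, 283, 20, 27, 353], [248.2, 296.0])]
[  8 179  67]
knob [([300, 167, 6, 7, 17], [301.9, 170.6])]
knob [([228, 163, 32, 11, 116], [243.3, 167.4]), ([228, 171, 13, 13, 140], [233.4, 176.3]), ([235, 206, 9, 13, 102], [238.9, 212.3])]
```

View pics/cropA.png

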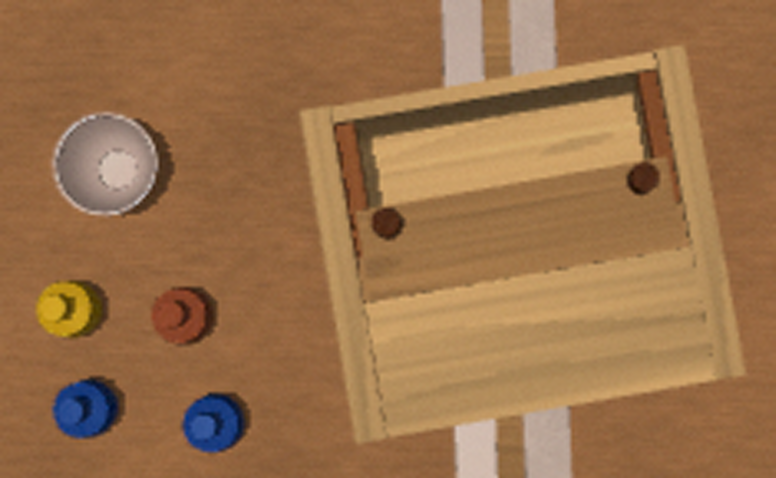

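View pics/cropB.png

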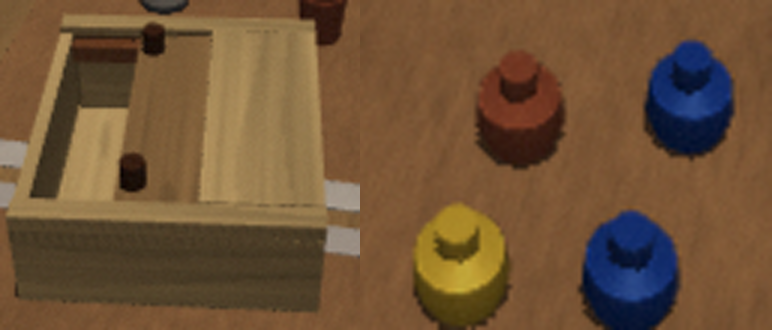

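Crops confirm the red jar with a round knob: top-view knob at (162.7,210.2), side-view knob top near crop (518,62). The cover is open, with knobs at top-view (227,182) and (305,168.5).

```bash
python3 - <<'E'
from h import *
ct,cs=cam("top"),cam("side")
g=lambda x,y:(110+x/3.3-.35,115+y/3.3-.35)
C=[onz(ct,*g(*p),.118) for p in((301,110),(685,45),(745,375),(358,443))]
C=np.array(C);print("corners",C.round(4),[np.linalg.norm(C[i]-C[i-1]).round(4) for i in range(4)])
fx=(C[0]+C[1]-C[2]-C[3])[:2];fy=(C[0]+C[3]-C[1]-C[2])[:2]
a1=np.arctan2(fx[1],fx[0]);a2=np.arctan2(-fy[0],fy[1]);print(np.degrees([a1,a2]))
th=a2*.55+a1*.45;o=C.mean(0)[:2];print("box",o,np.degrees(th))
Rb=np.array([[np.cos(th),-np.sin(th)],[np.sin(th),np.cos(th)]])
for nm,p in(("L",(388,218)),("R",(645,174))):
    k=onz(ct,*g(*p),.140);print(nm,k.round(4),"in box",(Rb.T@(k[:2]-o)).round(4))
for nm,p in(("L",(132,160)),("R",(152.5,29))):
    k=onz(cs,195+p[0]/3-.3,155+p[1]/3-.3,.140);print(nm,"side",k.round(4),"in box",(Rb.T@(k[:2]-o)).round(4))
j=onz(ct,*g(175,311),.07);print("jar knob top",j)
j=onz(cs,210+518/4.12-.4,270+61/4.12-.4,.07);print("side",j)
j=onz(ct,*g(183,316),.03);print("jar body",j)
# deck front edge, cover front edge
for nm,p,z in(("deckL",(368,301),.118),("deckR",(693,249),.118),("covL",(358,213),.11),("covR",(668,159),.11)):
    k=onz(ct,*g(*p),z);print(nm,(Rb.T@(k[:2]-o)).round(4))
print("place",o+Rb@[.099,0])
for i in range(4): print("side proj",proj(cs,C[i]).round(1))
E
```

```text
corners [[ 0.6526  0.1882  0.118 ]
 [ 0.7106 -0.1562  0.118 ]
 [ 0.4153 -0.205   0.118 ]
 [ 0.357   0.136   0.118 ]] [np.float64(0.3002), np.float64(0.3493), np.float64(0.2993), np.float64(0.3459)]
[9.68753983 9.62834015]
box [ 0.53390061 -0.00926173] 9.654980007052538
L [0.5531 0.1083 0.14  ] in box [0.0387 0.1126]
R [ 0.591  -0.1159  0.14  ] in box [ 0.0384 -0.1147]
L side [0.5497 0.1076 0.14  ] in box [0.0352 0.1126]
R side [ 0.5891 -0.1174  0.14  ] in box [ 0.0363 -0.1159]
jar knob top [0.4744195  0.31112231 0.07      ]
side [0.25655675 0.26114059 0.07      ]
jar body [0.47047143 0.31414646 0.03      ]
deckL [-0.0285  0.1437]
deckR [-0.0323 -0.1481]
covL [0.0511 0.1404]
covR [ 0.0517 -0.1423]
place [0.63149833 0.00734204]
side proj [196.2 227. ]
side proj [216.  159.7]
side proj [299.5 161.9]
side proj [303.3 230.5]
```

```bash
cat >> h.py <<'E'
TH=np.radians(9.655);BO=np.array([0.5339,-0.0093])
RB=np.array([[np.cos(TH),-np.sin(TH)],[np.sin(TH),np.cos(TH)]])
# desired tool axes: x along box x, y along -box y, z down
RD=np.column_stack([[*RB[:,0],0],[*-RB[:,1],0],[0,0,-1.]])
def delta(p,q=None):
    "tool-axes shift and rot from the present pose to TCP p (world), orientation RD"
    s=bot.observe();Rt=R.from_rotvec(s["orientation"]).as_matrix()
    return (Rt.T@(np.array(p)-s["tool_pos"])).round(4),R.from_matrix(Rt.T@RD).as_rotvec().round(4)
def box(p): return RB.T@(np.array(p)[:2]-BO)
E
python3 - <<'E'
from h import *
ct,cs=cam("top"),cam("side")
print("side jar",onz(cs,210+158/4.12-.4,270+61/4.12-.4,.07))
for p in((.45,-.3,.40),(.5,0,.38),(.47,.31,.36)): print(delta(p))
E
```

```text
side jar [0.47137062 0.31058966 0.07      ]
(array([ 0.2781, -0.1859,  0.0041]), array([-0.0016,  0.0003,  0.2742]))
(array([ 0.4518, -0.4356,  0.0245]), array([-0.0016,  0.0003,  0.2742]))
(array([ 0.5575, -0.7285,  0.0449]), array([-0.0016,  0.0003,  0.2742]))
```

```bash
python3 -m handwheel '{"delta_pos":[[0.035,-0.02,0],[0.07,-0.045,0],[0.105,-0.07,0],[0.14,-0.095,0],[0.175,-0.12,0],[0.21,-0.14,0],[0.245,-0.165,0.005],[0.275,-0.19,0.01],[0.3,-0.22,0.01],[0.325,-0.255,0.01],[0.35,-0.285,0.01],[0.375,-0.32,0.01]],"rot":[[0,0,0.05],[0,0,0.1],[0,0,0.15],[0,0,0.2],[0,0,0.274],[0,0,0.274],[0,0,0.274],[-0.0016,0,0.2742],[-0.0016,0,0.2742],[-0.0016,0,0.2742],[-0.0016,0,0.2742],[-0.0016,0,0.2742]],"claw":[0.55,0.55,0.55,0.55,0.55,0.55,0.55,0.55,0.55,0.55,0.55,0.55]}'
python3 - <<'E'
from h import *
for p in((.5,0.05,.38),(.472,.312,.35)): print(delta(p))
E
```

```text
clock: 1.1
tool_pos: [0.4801, -0.1369, 0.3945]
orientation: [3.129, 0.264, 0.0]
ft_force: [0.7, -0.7, -0.2]
grip_width: 0.552
gripper_force: 0.0
(array([ 0.0509, -0.1809,  0.0142]), array([ 0.0017, -0.    , -0.0001]))
(array([ 0.0673, -0.444 ,  0.0438]), array([ 0.0017, -0.    , -0.0001]))
```

```bash
python3 -m handwheel '{"delta_pos":[[0.01,-0.04,0.005],[0.02,-0.08,0.01],[0.03,-0.12,0.012],[0.045,-0.16,0.014],[0.05,-0.2,0.018],[0.055,-0.24,0.022],[0.058,-0.28,0.026],[0.06,-0.32,0.03],[0.063,-0.36,0.034],[0.065,-0.4,0.038],[0.067,-0.435,0.043],[0.067,-0.441,0.044]],"rot":[[0,0,0],[0,0,0],[0,0,0],[0,0,0],[0,0,0],[0,0,0],[0,0,0],[0,0,0],[0,0,0],[0,0,0],[0,0,0],[0,0,0]],"claw":[0.55,0.55,0.55,0.55,0.55,0.55,0.55,0.55,0.55,0.55,0.55,0.55]}'
python3 -m handwheel '{"delta_pos":[[0,0,0],[0,0,0]],"rot":[[0,0,0],[0,0,0]],"claw":[0.55,0.55]}'
python3 - <<'E'
from h import *
c=cam("wrist");im=bot.camera("wrist");cv2.imwrite("pics/w1.png",im)
h=cv2.cvtColor(im,cv2.COLOR_BGR2HSV);m=((h[...,0]<9)|(h[...,0]>172))&(h[...,1]>140)&(h[...,2]>60)
n,_,st,ce=cv2.connectedComponentsWithStats(m.astype(np.uint8))
for i in range(1,n):
    if st[i][4]>200: print(st[i],ce[i],onz(c,*ce[i],.055))
print(proj(c,(.472,.312,.07)),bot.observe()["tool_pos"],delta((.472,.312,.224)))
E
```

```text
clock: 2.1
tool_pos: [0.4694, 0.3135, 0.3492]
orientation: [-3.127, -0.277, 0.002]
ft_force: [-0.5, 1.5, 0.5]
grip_width: 0.55
gripper_force: 0.0
clock: 2.27
tool_pos: [0.4721, 0.3065, 0.3494]
orientation: [3.127, 0.265, -0.001]
ft_force: [0.4, -0.7, 0.1]
grip_width: 0.553
gripper_force: 0.0
[ 220  156   47   49 1422] [242.05625879 180.08438819] [0.47680122 0.31694001 0.055     ]
[245.82492415 189.68599063] [0.47255549 0.30555572 0.34961676] (array([ 0.0006, -0.0068,  0.1256]), array([ 0.0031,  0.0005, -0.0016]))
```

View pics/w1.png

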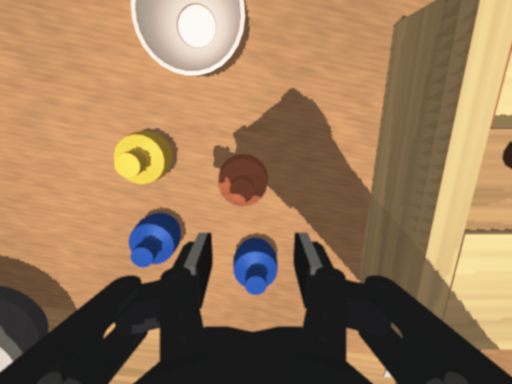

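Wrist view: red jar at (242,180) in the arm's shadow, with blues at (155,238) and (255,265) and yellow at (140,158). The arm was still settling when I took it, so I'll measure again at rest.

```bash
python3 -m handwheel '{"delta_pos":[[0,0,0],[0,0,0],[0,0,0]],"rot":[[0,0,0],[0,0,0],[0,0,0]],"claw":[0.55,0.55,0.55]}'
python3 - <<'E'
from h import *
a=bot.observe();c=cam("wrist");im=bot.camera("wrist");b=bot.observe();print(a["tool_pos"],b["tool_pos"])
h=cv2.cvtColor(im,cv2.COLOR_BGR2HSV);m=((h[...,0]<9)|(h[...,0]>172))&(h[...,1]>140)&(h[...,2]>40)
m[:140]=0;m[220:]=0;m[:,:200]=0;m[:,290:]=0
k,_=cv2.findContours(m.astype(np.uint8),0,1);k=max(k,key=cv2.contourArea);print(cv2.boundingRect(k),cv2.minEnclosingCircle(k),onz(c,*cv2.minEnclosingCircle(k)[0],.04))
print(proj(c,(.472,.312,.07)),proj(c,(.472,.312,.047)))
cv2.imwrite("pics/w2.png",cv2.resize(cv2.convertScaleAbs(im[140:230,190:310],alpha=1.8),None,fx=6,fy=6,interpolation=cv2.INTER_CUBIC))
E
```

```text
clock: 2.57
tool_pos: [0.4727, 0.3057, 0.3502]
orientation: [3.129, 0.261, 0.001]
ft_force: [-0.6, 0.2, 0.1]
grip_width: 0.554
gripper_force: 0.0
[0.47267039 0.30574213 0.35024043] [0.4725707  0.30600551 0.35022765]
(219, 157, 47, 49) ((242.00244140625, 180.4463348388672), 24.57420539855957) [0.47326712 0.31637089 0.04      ]
[245.18950201 190.37648196] [245.71350038 183.98198221]
```

View pics/w2.png

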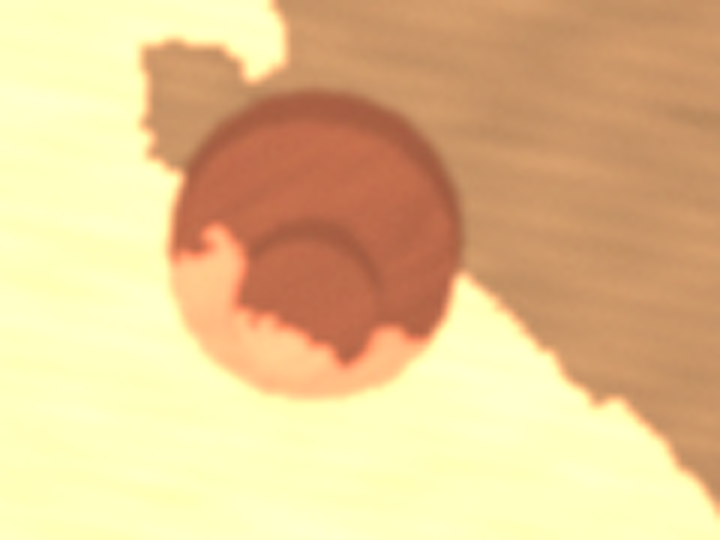

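```bash
python3 - <<'E'
from h import *
print(delta((.472,.3145,.224)))
E
```

```text
(array([ 0.0008, -0.0087,  0.1262]), array([ 0.0019, -0.0007, -0.0019]))
```

```bash
python3 -m handwheel '{"delta_pos":[[0.001,-0.005,0],[0.001,-0.009,0.02],[0.001,-0.009,0.05],[0.001,-0.009,0.08],[0.001,-0.009,0.105],[0.001,-0.009,0.12],[0.001,-0.009,0.125],[0.001,-0.009,0.125],[0.001,-0.009,0.125]],"rot":[[0,0,0],[0,0,0],[0,0,0],[0,0,0],[0,0,0],[0,0,0],[0,0,0],[0,0,0],[0,0,0]],"claw":[0.55,0.55,0.55,0.55,0.55,0.55,0.55,0.55,0.55]}'
python3 - <<'E'
from h import *
print(delta((.472,.3145,.224)))
c=cam("wrist");im=bot.camera("wrist");print(proj(c,(.472,.3145,.07)))
cv2.imwrite("pics/w3.png",im)
E
```

```text
clock: 3.37
tool_pos: [0.4719, 0.3164, 0.2256]
orientation: [3.13, 0.265, 0.002]
ft_force: [0.5, -0.2, -0.4]
grip_width: 0.553
gripper_force: 0.0
(array([-0.0002,  0.0019,  0.0016]), array([ 0.001 , -0.001 ,  0.0001]))
[255.37333172 260.28229947]
```

View pics/w3.png

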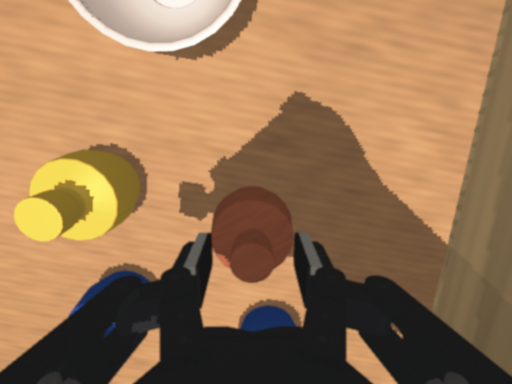

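Jar knob at (251,256), midway between the fingertips (213 and 297). Closing.

```bash
python3 -m handwheel '{"delta_pos":[[0,0,0],[0,0,0],[0,0,0],[0,0,0],[0,0,0],[0,0,-0.01],[0,0,-0.03],[0,0,-0.06]],"rot":[[0,0,0],[0,0,0],[0,0,0],[0,0,0],[0,0,0],[0,0,0],[0,0,0],[0,0,0]],"claw":[0,0,0,0,0,0,0,0]}'
python3 - <<'E'
from h import *
t=BO+RB@[.0975,0]
for p in((*t,.41),(*t,.232)): print(delta(p))
E
```

```text
clock: 4.08
tool_pos: [0.4707, 0.3151, 0.2838]
orientation: [3.126, 0.264, -0.007]
ft_force: [0.4, 0.1, -2.8]
grip_width: 0.249
gripper_force: 59.0
(array([ 0.1048,  0.3309, -0.1254]), array([0.0039, 0.005 , 0.0001]))
(array([0.1057, 0.3302, 0.0526]), array([0.0039, 0.005 , 0.0001]))
```

```bash
python3 -m handwheel '{"delta_pos":[[0,0,-0.04],[0,0,-0.08],[0.01,0.02,-0.115],[0.025,0.06,-0.122],[0.04,0.1,-0.122],[0.055,0.14,-0.122],[0.065,0.18,-0.122],[0.075,0.22,-0.122],[0.085,0.26,-0.122],[0.095,0.295,-0.122],[0.104,0.325,-0.122],[0.105,0.33,-0.122]],"rot":[[0,0,0],[0,0,0],[0,0,0],[0,0,0],[0,0,0],[0,0,0],[0,0,0],[0,0,0],[0,0,0],[0,0,0],[0,0,0],[0,0,0]],"claw":[0,0,0,0,0,0,0,0,0,0,0,0]}'
python3 -m handwheel '{"delta_pos":[[0,0,0],[0,0,0],[0,0,0],[0,0,0]],"rot":[[0,0,0],[0,0,0],[0,0,0],[0,0,0]],"claw":[0,0,0,0]}'
python3 - <<'E'
from h import *
s=bot.observe();print(box(s["tool_pos"]),delta((*(BO+RB@[.0975,0]),.24)))
c=cam("wrist");im=bot.camera("wrist");cv2.imwrite("pics/w4.png",im)
for nm,p,z in(("coverL",(.0555,.1),.11),("coverR",(.0555,-.1),.11),("wall",(.135,0),.11),("wallL",(.135,.1),.11),("kL",(.0375,.115),.14),("kR",(.0375,-.115),.14)):
    print(nm,proj(c,(*(BO+RB@np.array(p)),z)).round(1))
E
```

```text
clock: 5.08
tool_pos: [0.6319, 0.0006, 0.4076]
orientation: [3.126, 0.249, 0.001]
ft_force: [-1.3, -0.7, -2.1]
grip_width: 0.252
gripper_force: 59.1
clock: 5.42
tool_pos: [0.6298, 0.0107, 0.4078]
orientation: [3.129, 0.269, 0.0]
ft_force: [1.2, 0.1, -1.3]
grip_width: 0.249
gripper_force: 59.1
[0.09792583 0.00358476] (array([-0.0005,  0.0035,  0.1678]), array([ 0.0008, -0.0002,  0.0032]))
coverL [162.1 223.4]
coverR [348.4 223.9]
wall [255.8 149.4]
wallL [154.3 149.1]
kL [139.  252.6]
kR [371.9 253.1]
```

View pics/w4.png

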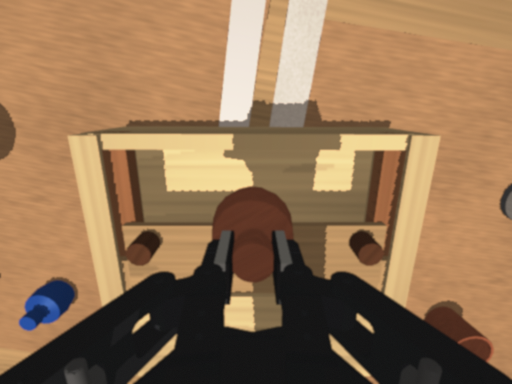

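Wrist view: the cover's edge shows at row ~223 and the far wall at ~150, both as predicted, so the box pose holds. Lowering the jar.

```bash
python3 -m handwheel '{"delta_pos":[[0,0.003,0.02],[0,0.003,0.05],[0,0.003,0.085],[0,0.003,0.12],[0,0.003,0.145],[0,0.003,0.16],[0,0.003,0.167],[0,0.003,0.168],[0,0.003,0.168],[0,0.003,0.168]],"rot":[[0,0,0],[0,0,0],[0,0,0],[0,0,0],[0,0,0],[0,0,0],[0,0,0],[0,0,0],[0,0,0],[0,0,0]],"claw":[0,0,0,0,0,0,0,0,0,0]}'
python3 -c "
from h import *
s=bot.observe();print(box(s['tool_pos']),s['tool_pos'],s['ft_force'])"
```

```text
clock: 6.3
tool_pos: [0.6316, 0.0057, 0.2411]
orientation: [3.129, 0.265, 0.005]
ft_force: [0.1, 0.6, -1.0]
grip_width: 0.25
gripper_force: 59.1
[ 0.09887834 -0.0015767 ] [0.63164221 0.00572903 0.2410918 ] [ 0.11049809  0.6275423  -0.9988158 ]
```

```bash
python3 -m handwheel '{"delta_pos":[[0,0,0.003],[0,0,0.005],[0,0,0.006],[0,0,0.006]],"rot":[[0,0,0],[0,0,0],[0,0,0],[0,0,0]],"claw":[0,0,0,0]}'
```

```text
clock: 6.63
tool_pos: [0.6309, 0.0052, 0.2336]
orientation: [3.129, 0.264, 0.001]
ft_force: [-0.5, -0.6, -1.3]
grip_width: 0.253
gripper_force: 59.1
```

```bash
for i in 1 2; do python3 -m handwheel '{"delta_pos":[[0,0,0.001],[0,0,0.001],[0,0,0.001]],"rot":[[0,0,0],[0,0,0],[0,0,0]],"claw":[0,0,0]}'; done
```

```text
clock: 6.88
tool_pos: [0.631, 0.0052, 0.2326]
orientation: [3.129, 0.264, 0.001]
ft_force: [0.9, 0.4, -0.9]
grip_width: 0.251
gripper_force: 59.1
clock: 7.13
tool_pos: [0.6312, 0.0054, 0.2325]
orientation: [3.129, 0.264, 0.002]
ft_force: [-2.0, 0.5, 5.4]
grip_width: 0.25
gripper_force: 59.7
```

```bash
python3 -m handwheel '{"delta_pos":[[0,0,0],[0,0,0],[0,0,0],[0,0,0],[0,0,-0.01],[0,0,-0.03],[0,0,-0.06],[0,0,-0.095],[0,0,-0.115],[0,0,-0.12],[0,0,-0.12],[0,0,-0.12]],"rot":[[0,0,0],[0,0,0],[0,0,0],[0,0,0],[0,0,0],[0,0,0],[0,0,0],[0,0,0],[0,0,0],[0,0,0],[0,0,0],[0,0,0]],"claw":[0.55,0.55,0.55,0.55,0.55,0.55,0.55,0.55,0.55,0.4,0.2,0]}'
python3 - <<'E'
from h import *
for p in((0.0,.115,.35),(0.0,.115,.298)): print(delta((*(BO+RB@np.array(p[:2])),p[2])))
c=cam("wrist");im=bot.camera("wrist");cv2.imwrite("pics/w5.png",im)
print(proj(c,(*(BO+RB@[.0985,-.002]),.076)))
E
```

```text
clock: 8.13
tool_pos: [0.6306, 0.0053, 0.3512]
orientation: [3.129, 0.264, -0.0]
ft_force: [0.2, 0.6, 0.2]
grip_width: 0.13
gripper_force: 0.0
(array([-0.0977, -0.1168,  0.001 ]), array([ 0.0017,  0.0004, -0.0001]))
(array([-0.0977, -0.1169,  0.053 ]), array([ 0.0017,  0.0004, -0.0001]))
[251.99316882 191.21837865]
```

View pics/w5.png

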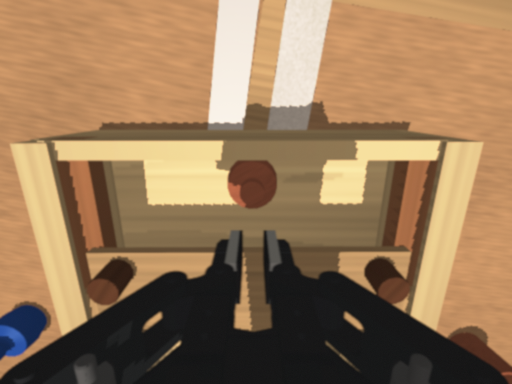

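Jar stands upright in the opening, its body at (252,183) and knob at (252,190). Moving behind the left knob with the fingers shut.

```bash
python3 -m handwheel '{"delta_pos":[[-0.02,-0.025,0],[-0.045,-0.055,0],[-0.07,-0.085,0],[-0.09,-0.11,0],[-0.098,-0.117,0],[-0.098,-0.117,0],[-0.098,-0.117,0.02],[-0.098,-0.117,0.04],[-0.098,-0.117,0.053],[-0.098,-0.117,0.053],[-0.098,-0.117,0.053]],"rot":[[0,0,0],[0,0,0],[0,0,0],[0,0,0],[0,0,0],[0,0,0],[0,0,0],[0,0,0],[0,0,0],[0,0,0],[0,0,0]],"claw":[0,0,0,0,0,0,0,0,0,0,0]}'
python3 - <<'E'
from h import *
s=bot.observe();print(box(s["tool_pos"])*1e3,RB.T@s["ft_force"][:2])
E
```

```text
clock: 9.1
tool_pos: [0.5151, 0.1033, 0.2971]
orientation: [3.129, 0.262, -0.004]
ft_force: [-0.6, 0.1, -0.2]
grip_width: -0.002
gripper_force: 0.0
[  0.37610897 114.14149947] [-0.5438587   0.18912902]
```

```bash
cat > st.py <<'E'
from h import *
s=bot.observe();print("box mm",(box(s["tool_pos"])*1e3).round(1),"F",(RB.T@s["ft_force"][:2]).round(1),s["clock"])
E
python3 -m handwheel '{"delta_pos":[[0.004,0,0],[0.008,0,0],[0.01,0,0],[0.012,0,0],[0.014,0,0]],"rot":[[0,0,0],[0,0,0],[0,0,0],[0,0,0],[0,0,0]],"claw":[0,0,0,0,0]}' >/dev/null; python3 st.py
python3 -m handwheel '{"delta_pos":[[0.001,0,0],[0.002,0,0]],"rot":[[0,0,0],[0,0,0]],"claw":[0,0]}' >/dev/null; python3 st.py
```

```text
box mm [ 13.8 115.1] F [-4.6 -0.1] 9.5167
box mm [ 15.9 115.2] F [-4.2  0.3] 9.6833
```

```bash
python3 -m handwheel '{"delta_pos":[[0.001,0,0],[0.002,0,0]],"rot":[[0,0,0],[0,0,0]],"claw":[0,0]}' >/dev/null; python3 st.py
python3 -m handwheel '{"delta_pos":[[0.001,0,0],[0.0015,0,0]],"rot":[[0,0,0],[0,0,0]],"claw":[0,0]}' >/dev/null; python3 st.py
```

```text
box mm [ 18.  115.2] F [-3.5  0.4] 9.85
box mm [ 19.8 115.2] F [-2.4 -0.1] 10.0167
```

```bash
python3 -m handwheel '{"delta_pos":[[0.0005,0,0],[0.001,0,0]],"rot":[[0,0,0],[0,0,0]],"claw":[0,0]}' >/dev/null; python3 st.py
python3 -m handwheel '{"delta_pos":[[0.0005,0,0],[0.001,0,0]],"rot":[[0,0,0],[0,0,0]],"claw":[0,0]}' >/dev/null; python3 st.py
```

```text
box mm [ 20.7 115.2] F [-3.8  0.1] 10.1833
box mm [ 21.7 115.2] F [-3.8 -0.3] 10.35
```

```bash
python3 -m handwheel '{"delta_pos":[[-0.012,0,0],[-0.015,0.035,0],[-0.015,0.075,0],[-0.015,0.115,0],[-0.015,0.155,0],[-0.015,0.195,0],[-0.015,0.225,0],[-0.015,0.23,0],[-0.013,0.23,0],[-0.013,0.23,0]],"rot":[[0,0,0],[0,0,0],[0,0,0],[0,0,0],[0,0,0],[0,0,0],[0,0,0],[0,0,0],[0,0,0],[0,0,0]],"claw":[0,0,0,0,0,0,0,0,0,0]}' >/dev/null; python3 st.py
python3 -m handwheel '{"delta_pos":[[0.001,0,0],[0.002,0,0],[0.003,0,0],[0.004,0,0]],"rot":[[0,0,0],[0,0,0],[0,0,0],[0,0,0]],"claw":[0,0,0,0]}' >/dev/null; python3 st.py
python3 -m handwheel '{"delta_pos":[[0.001,0,0],[0.002,0,0]],"rot":[[0,0,0],[0,0,0]],"claw":[0,0]}' >/dev/null; python3 st.py
```

```text
box mm [   9.5 -114.4] F [0.4 0.7] 11.1833
box mm [  13.1 -113.7] F [-0.4 -0.2] 11.5167
box mm [  14.4 -114.5] F [-4.1  0.2] 11.6833
```

```bash
python3 -m handwheel '{"delta_pos":[[0.001,0,0],[0.002,0,0],[0.003,0,0]],"rot":[[0,0,0],[0,0,0],[0,0,0]],"claw":[0,0,0]}' >/dev/null; python3 st.py
python3 -m handwheel '{"delta_pos":[[0.001,0,0],[0.002,0,0],[0.003,0,0]],"rot":[[0,0,0],[0,0,0],[0,0,0]],"claw":[0,0,0]}' >/dev/null; python3 st.py
python3 -m handwheel '{"delta_pos":[[0.001,0,0],[0.002,0,0]],"rot":[[0,0,0],[0,0,0]],"claw":[0,0]}' >/dev/null; python3 st.py
```

```text
box mm [  17.3 -114.9] F [-2.4  1.2] 11.9333
box mm [  20.7 -114.8] F [-2.8 -0.1] 12.1833
box mm [  22.8 -114.8] F [-1.5 -0.2] 12.35
```

```bash
python3 -m handwheel '{"delta_pos":[[0.001,0,0],[0.002,0,0]],"rot":[[0,0,0],[0,0,0]],"claw":[0,0]}' >/dev/null; python3 st.py
python3 -m handwheel '{"delta_pos":[[0.001,0,0],[0.002,0,0]],"rot":[[0,0,0],[0,0,0]],"claw":[0,0]}' >/dev/null; python3 st.py
```

```text
box mm [  24.8 -114.8] F [-2.1  0.2] 12.5167
box mm [  26.7 -114.8] F [-1.3  0. ] 12.6833
```

```bash
python3 -m handwheel '{"delta_pos":[[0.001,0,0],[0.0015,0,0]],"rot":[[0,0,0],[0,0,0]],"claw":[0,0]}' >/dev/null; python3 st.py
python3 -m handwheel '{"delta_pos":[[0.0005,0,0],[0.001,0,0]],"rot":[[0,0,0],[0,0,0]],"claw":[0,0]}' >/dev/null; python3 st.py
```

```text
box mm [  28.3 -114.8] F [-2.1 -0.6] 12.85
box mm [  29.2 -114.8] F [-1.6 -0.9] 13.0167
```

```bash
python3 -m handwheel '{"delta_pos":[[-0.012,0,0],[-0.016,-0.035,0],[-0.016,-0.075,0],[-0.016,-0.115,0],[-0.016,-0.155,0],[-0.016,-0.195,0],[-0.016,-0.225,0],[-0.016,-0.23,0],[-0.011,-0.23,0],[-0.009,-0.23,0]],"rot":[[0,0,0],[0,0,0],[0,0,0],[0,0,0],[0,0,0],[0,0,0],[0,0,0],[0,0,0],[0,0,0],[0,0,0]],"claw":[0,0,0,0,0,0,0,0,0,0]}' >/dev/null; python3 st.py
python3 -m handwheel '{"delta_pos":[[0.001,0,0],[0.002,0,0],[0.003,0,0]],"rot":[[0,0,0],[0,0,0],[0,0,0]],"claw":[0,0,0]}' >/dev/null; python3 st.py
python3 -m handwheel '{"delta_pos":[[0.001,0,0],[0.002,0,0]],"rot":[[0,0,0],[0,0,0]],"claw":[0,0]}' >/dev/null; python3 st.py
```

```text
box mm [ 21.3 114.8] F [-0.5 -0.4] 13.85
box mm [ 23.4 113.6] F [ 0.5 -0.5] 14.1
box mm [ 24.8 114.4] F [-3.5  0.6] 14.2667
```

```bash
python3 -m handwheel '{"delta_pos":[[0.001,0,0],[0.002,0,0],[0.003,0,0]],"rot":[[0,0,0],[0,0,0],[0,0,0]],"claw":[0,0,0]}' >/dev/null; python3 st.py
python3 -m handwheel '{"delta_pos":[[0.001,0,0],[0.002,0,0],[0.003,0,0]],"rot":[[0,0,0],[0,0,0],[0,0,0]],"claw":[0,0,0]}' >/dev/null; python3 st.py
```

```text
box mm [ 27.9 115.1] F [-3.7  0.2] 14.5167
box mm [ 31.2 115.2] F [-1.8  0.3] 14.7667
```

```bash
python3 -m handwheel '{"delta_pos":[[0.001,0,0],[0.002,0,0]],"rot":[[0,0,0],[0,0,0]],"claw":[0,0]}' >/dev/null; python3 st.py
python3 -m handwheel '{"delta_pos":[[0.001,0,0],[0.002,0,0]],"rot":[[0,0,0],[0,0,0]],"claw":[0,0]}' >/dev/null; python3 st.py
python3 -m handwheel '{"delta_pos":[[0.001,0,0],[0.0015,0,0]],"rot":[[0,0,0],[0,0,0]],"claw":[0,0]}' >/dev/null; python3 st.py
```

```text
box mm [ 33.3 115.2] F [-2.6 -1. ] 14.9333
box mm [ 35.2 115.1] F [-2.3  0.5] 15.1
box mm [ 36.8 115.1] F [-1.7 -0. ] 15.2667
```

```bash
python3 -m handwheel '{"delta_pos":[[-0.012,0,0],[-0.015,0.035,0],[-0.015,0.075,0],[-0.015,0.115,0],[-0.015,0.155,0],[-0.015,0.195,0],[-0.015,0.225,0],[-0.014,0.23,0],[-0.01,0.23,0],[-0.008,0.23,0]],"rot":[[0,0,0],[0,0,0],[0,0,0],[0,0,0],[0,0,0],[0,0,0],[0,0,0],[0,0,0],[0,0,0],[0,0,0]],"claw":[0,0,0,0,0,0,0,0,0,0]}' >/dev/null; python3 st.py
python3 -m handwheel '{"delta_pos":[[0.001,0,0],[0.002,0,0],[0.003,0,0]],"rot":[[0,0,0],[0,0,0],[0,0,0]],"claw":[0,0,0]}' >/dev/null; python3 st.py
python3 -m handwheel '{"delta_pos":[[0.001,0,0],[0.002,0,0]],"rot":[[0,0,0],[0,0,0]],"claw":[0,0]}' >/dev/null; python3 st.py
python3 -m handwheel '{"delta_pos":[[0.001,0,0],[0.002,0,0]],"rot":[[0,0,0],[0,0,0]],"claw":[0,0]}' >/dev/null; python3 st.py
```

```text
box mm [  29.6 -114.3] F [-0.7  0.6] 16.1
box mm [  31.8 -113.1] F [-3.9  1. ] 16.35
box mm [  33.2 -114.2] F [-4.1 -0.1] 16.5167
box mm [  35.5 -114.7] F [-2.7 -0.3] 16.6833
```

```bash
python3 -m handwheel '{"delta_pos":[[0.001,0,0],[0.002,0,0],[0.003,0,0]],"rot":[[0,0,0],[0,0,0],[0,0,0]],"claw":[0,0,0]}' >/dev/null; python3 st.py
python3 -m handwheel '{"delta_pos":[[0.001,0,0],[0.002,0,0],[0.003,0,0]],"rot":[[0,0,0],[0,0,0],[0,0,0]],"claw":[0,0,0]}' >/dev/null; python3 st.py
```

```text
box mm [  38.8 -114.8] F [-3.1  1.1] 16.9333
box mm [  41.8 -114.8] F [-1.8 -0.1] 17.1833
```

```bash
python3 -m handwheel '{"delta_pos":[[0.001,0,0],[0.002,0,0]],"rot":[[0,0,0],[0,0,0]],"claw":[0,0]}' >/dev/null; python3 st.py
python3 -m handwheel '{"delta_pos":[[0.0005,0,0],[0.001,0,0]],"rot":[[0,0,0],[0,0,0]],"claw":[0,0]}' >/dev/null; python3 st.py
python3 -m handwheel '{"delta_pos":[[-0.012,0,0],[-0.015,-0.035,0],[-0.015,-0.075,0],[-0.015,-0.115,0],[-0.015,-0.155,0],[-0.015,-0.195,0],[-0.015,-0.225,0],[-0.014,-0.23,0],[-0.01,-0.23,0],[-0.008,-0.23,0]],"rot":[[0,0,0],[0,0,0],[0,0,0],[0,0,0],[0,0,0],[0,0,0],[0,0,0],[0,0,0],[0,0,0],[0,0,0]],"claw":[0,0,0,0,0,0,0,0,0,0]}' >/dev/null; python3 st.py
python3 -m handwheel '{"delta_pos":[[0.001,0,0],[0.002,0,0],[0.003,0,0]],"rot":[[0,0,0],[0,0,0],[0,0,0]],"claw":[0,0,0]}' >/dev/null; python3 st.py
python3 -m handwheel '{"delta_pos":[[0.001,0,0],[0.002,0,0]],"rot":[[0,0,0],[0,0,0]],"claw":[0,0]}' >/dev/null; python3 st.py
```

```text
box mm [  43.8 -114.8] F [-1.8 -0.3] 17.35
box mm [  44.7 -114.8] F [-2.5 -0.8] 17.5167
box mm [ 37.6 114.8] F [ 0.1 -0.8] 18.35
box mm [ 39.5 113.5] F [-4.   0.3] 18.6
box mm [ 41.1 114.4] F [-3.  -0.4] 18.7667
```

Left to about 52 (right is at 44.7).

```bash
python3 -m handwheel '{"delta_pos":[[0.001,0,0],[0.002,0,0],[0.003,0,0]],"rot":[[0,0,0],[0,0,0],[0,0,0]],"claw":[0,0,0]}' >/dev/null; python3 st.py
python3 -m handwheel '{"delta_pos":[[0.001,0,0],[0.002,0,0],[0.003,0,0]],"rot":[[0,0,0],[0,0,0],[0,0,0]],"claw":[0,0,0]}' >/dev/null; python3 st.py
python3 -m handwheel '{"delta_pos":[[0.001,0,0],[0.002,0,0]],"rot":[[0,0,0],[0,0,0]],"claw":[0,0]}' >/dev/null; python3 st.py
```

```text
box mm [ 44.7 115.1] F [-1.5  0.2] 19.0167
box mm [ 47.7 115.2] F [-2.3  0.2] 19.2667
box mm [ 49.7 115.2] F [-1.9 -0.6] 19.4333
```

```bash
python3 -m handwheel '{"delta_pos":[[0.001,0,0],[0.002,0,0]],"rot":[[0,0,0],[0,0,0]],"claw":[0,0]}' >/dev/null; python3 st.py
python3 -m handwheel '{"delta_pos":[[-0.012,0,0],[-0.015,0.035,0],[-0.015,0.075,0],[-0.015,0.115,0],[-0.015,0.155,0],[-0.015,0.195,0],[-0.015,0.225,0],[-0.014,0.23,0],[-0.01,0.23,0],[-0.008,0.23,0]],"rot":[[0,0,0],[0,0,0],[0,0,0],[0,0,0],[0,0,0],[0,0,0],[0,0,0],[0,0,0],[0,0,0],[0,0,0]],"claw":[0,0,0,0,0,0,0,0,0,0]}' >/dev/null; python3 st.py
python3 -m handwheel '{"delta_pos":[[0.001,0,0],[0.002,0,0],[0.003,0,0]],"rot":[[0,0,0],[0,0,0],[0,0,0]],"claw":[0,0,0]}' >/dev/null; python3 st.py
python3 -m handwheel '{"delta_pos":[[0.001,0,0],[0.002,0,0]],"rot":[[0,0,0],[0,0,0]],"claw":[0,0]}' >/dev/null; python3 st.py
```

```text
box mm [ 51.7 115.2] F [-1.2 -0.4] 19.6
box mm [  44.6 -114.3] F [-0.1  0.3] 20.4333
box mm [  47.1 -113. ] F [-2.3 -0.4] 20.6833
box mm [  48.1 -114.2] F [-3.5  0.9] 20.85
```

Right to about 59.

```bash
python3 -m handwheel '{"delta_pos":[[0.001,0,0],[0.002,0,0],[0.003,0,0]],"rot":[[0,0,0],[0,0,0],[0,0,0]],"claw":[0,0,0]}' >/dev/null; python3 st.py
python3 -m handwheel '{"delta_pos":[[0.001,0,0],[0.002,0,0],[0.003,0,0]],"rot":[[0,0,0],[0,0,0],[0,0,0]],"claw":[0,0,0]}' >/dev/null; python3 st.py
python3 -m handwheel '{"delta_pos":[[0.001,0,0],[0.002,0,0]],"rot":[[0,0,0],[0,0,0]],"claw":[0,0]}' >/dev/null; python3 st.py
```

```text
box mm [  51.6 -114.8] F [-2.9  0.2] 21.1
box mm [  54.8 -114.8] F [-3.2 -1. ] 21.35
box mm [  56.8 -114.8] F [-2.5  0.2] 21.5167
```

```bash
python3 -m handwheel '{"delta_pos":[[0.001,0,0],[0.002,0,0]],"rot":[[0,0,0],[0,0,0]],"claw":[0,0]}' >/dev/null; python3 st.py
python3 -m handwheel '{"delta_pos":[[-0.012,0,0],[-0.015,-0.035,0],[-0.015,-0.075,0],[-0.015,-0.115,0],[-0.015,-0.155,0],[-0.015,-0.195,0],[-0.015,-0.225,0],[-0.014,-0.23,0],[-0.01,-0.23,0],[-0.008,-0.23,0]],"rot":[[0,0,0],[0,0,0],[0,0,0],[0,0,0],[0,0,0],[0,0,0],[0,0,0],[0,0,0],[0,0,0],[0,0,0]],"claw":[0,0,0,0,0,0,0,0,0,0]}' >/dev/null; python3 st.py
python3 -m handwheel '{"delta_pos":[[0.001,0,0],[0.002,0,0],[0.003,0,0]],"rot":[[0,0,0],[0,0,0],[0,0,0]],"claw":[0,0,0]}' >/dev/null; python3 st.py
python3 -m handwheel '{"delta_pos":[[0.001,0,0],[0.002,0,0]],"rot":[[0,0,0],[0,0,0]],"claw":[0,0]}' >/dev/null; python3 st.py
```

```text
box mm [  58.7 -114.8] F [-1.6 -0.4] 21.6833
box mm [ 51.7 114.8] F [-0.   0.2] 22.5167
box mm [ 53.9 113.4] F [0.  0.6] 22.7667
box mm [ 55.  114.4] F [-4.9 -0.2] 22.9333
```

Left to about 66.

```bash
python3 -m handwheel '{"delta_pos":[[0.001,0,0],[0.002,0,0],[0.003,0,0]],"rot":[[0,0,0],[0,0,0],[0,0,0]],"claw":[0,0,0]}' >/dev/null; python3 st.py
python3 -m handwheel '{"delta_pos":[[0.001,0,0],[0.002,0,0],[0.003,0,0]],"rot":[[0,0,0],[0,0,0],[0,0,0]],"claw":[0,0,0]}' >/dev/null; python3 st.py
python3 -m handwheel '{"delta_pos":[[0.001,0,0],[0.002,0,0]],"rot":[[0,0,0],[0,0,0]],"claw":[0,0]}' >/dev/null; python3 st.py
```

```text
box mm [ 58.6 115.1] F [-2.6 -0.5] 23.1833
box mm [ 61.7 115.2] F [-2.1  0.4] 23.4333
box mm [ 63.7 115.2] F [-2.2 -0.3] 23.6
```

```bash
python3 -m handwheel '{"delta_pos":[[0.001,0,0],[0.002,0,0]],"rot":[[0,0,0],[0,0,0]],"claw":[0,0]}' >/dev/null; python3 st.py
python3 -m handwheel '{"delta_pos":[[-0.012,0,0],[-0.015,0.035,0],[-0.015,0.075,0],[-0.015,0.115,0],[-0.015,0.155,0],[-0.015,0.195,0],[-0.015,0.225,0],[-0.014,0.23,0],[-0.01,0.23,0],[-0.008,0.23,0]],"rot":[[0,0,0],[0,0,0],[0,0,0],[0,0,0],[0,0,0],[0,0,0],[0,0,0],[0,0,0],[0,0,0],[0,0,0]],"claw":[0,0,0,0,0,0,0,0,0,0]}' >/dev/null; python3 st.py
python3 -m handwheel '{"delta_pos":[[0.001,0,0],[0.002,0,0],[0.003,0,0]],"rot":[[0,0,0],[0,0,0],[0,0,0]],"claw":[0,0,0]}' >/dev/null; python3 st.py
python3 -m handwheel '{"delta_pos":[[0.001,0,0],[0.002,0,0]],"rot":[[0,0,0],[0,0,0]],"claw":[0,0]}' >/dev/null; python3 st.py
```

```text
box mm [ 65.8 115.1] F [-2.3  0.4] 23.7667
box mm [  58.6 -114.3] F [0.1 1.4] 24.6
box mm [  61.1 -112.9] F [-2.2  1.1] 24.85
box mm [  62.2 -114.2] F [-4.8 -0.2] 25.0167
```

Right to about 73.

```bash
python3 -m handwheel '{"delta_pos":[[0.001,0,0],[0.002,0,0],[0.003,0,0]],"rot":[[0,0,0],[0,0,0],[0,0,0]],"claw":[0,0,0]}' >/dev/null; python3 st.py
python3 -m handwheel '{"delta_pos":[[0.001,0,0],[0.002,0,0],[0.003,0,0]],"rot":[[0,0,0],[0,0,0],[0,0,0]],"claw":[0,0,0]}' >/dev/null; python3 st.py
python3 -m handwheel '{"delta_pos":[[0.001,0,0],[0.002,0,0]],"rot":[[0,0,0],[0,0,0]],"claw":[0,0]}' >/dev/null; python3 st.py
```

```text
box mm [  65.5 -114.8] F [-2.9 -0.2] 25.2667
box mm [  68.7 -114.9] F [-1.4  0. ] 25.5167
box mm [  70.8 -114.8] F [-2.4 -0.1] 25.6833
```

```bash
python3 -m handwheel '{"delta_pos":[[0.001,0,0],[0.002,0,0]],"rot":[[0,0,0],[0,0,0]],"claw":[0,0]}' >/dev/null; python3 st.py
python3 -m handwheel '{"delta_pos":[[-0.012,0,0],[-0.015,-0.035,0],[-0.015,-0.075,0],[-0.015,-0.115,0],[-0.015,-0.155,0],[-0.015,-0.195,0],[-0.015,-0.225,0],[-0.014,-0.23,0],[-0.01,-0.23,0],[-0.008,-0.23,0]],"rot":[[0,0,0],[0,0,0],[0,0,0],[0,0,0],[0,0,0],[0,0,0],[0,0,0],[0,0,0],[0,0,0],[0,0,0]],"claw":[0,0,0,0,0,0,0,0,0,0]}' >/dev/null; python3 st.py
python3 -m handwheel '{"delta_pos":[[0.001,0,0],[0.002,0,0],[0.003,0,0]],"rot":[[0,0,0],[0,0,0],[0,0,0]],"claw":[0,0,0]}' >/dev/null; python3 st.py
python3 -m handwheel '{"delta_pos":[[0.001,0,0],[0.002,0,0]],"rot":[[0,0,0],[0,0,0]],"claw":[0,0]}' >/dev/null; python3 st.py
```

```text
box mm [  72.8 -114.8] F [-3.  -0.2] 25.85
box mm [ 65.7 114.8] F [ 1. -1.] 26.6833
box mm [ 67.9 113.4] F [-0.2 -0.1] 26.9333
box mm [ 69.  114.4] F [-3.4 -0.4] 27.1
```

Left to about 79.

```bash
python3 -m handwheel '{"delta_pos":[[0.001,0,0],[0.002,0,0],[0.003,0,0]],"rot":[[0,0,0],[0,0,0],[0,0,0]],"claw":[0,0,0]}' >/dev/null; python3 st.py
python3 -m handwheel '{"delta_pos":[[0.001,0,0],[0.002,0,0],[0.003,0,0]],"rot":[[0,0,0],[0,0,0],[0,0,0]],"claw":[0,0,0]}' >/dev/null; python3 st.py
python3 -m handwheel '{"delta_pos":[[0.001,0,0],[0.002,0,0]],"rot":[[0,0,0],[0,0,0]],"claw":[0,0]}' >/dev/null; python3 st.py
```

```text
box mm [ 72.6 115.1] F [-2.4 -1.1] 27.35
box mm [ 75.7 115.2] F [-2.4 -0.6] 27.6
box mm [ 77.7 115.2] F [-2.  -0.6] 27.7667
```

```bash
python3 -m handwheel '{"delta_pos":[[0.001,0,0],[0.002,0,0]],"rot":[[0,0,0],[0,0,0]],"claw":[0,0]}' >/dev/null; python3 st.py
python3 -m handwheel '{"delta_pos":[[-0.012,0,0],[-0.015,0.035,0],[-0.015,0.075,0],[-0.015,0.115,0],[-0.015,0.155,0],[-0.015,0.195,0],[-0.015,0.225,0],[-0.014,0.23,0],[-0.01,0.23,0],[-0.008,0.23,0]],"rot":[[0,0,0],[0,0,0],[0,0,0],[0,0,0],[0,0,0],[0,0,0],[0,0,0],[0,0,0],[0,0,0],[0,0,0]],"claw":[0,0,0,0,0,0,0,0,0,0]}' >/dev/null; python3 st.py
python3 -m handwheel '{"delta_pos":[[0.001,0,0],[0.002,0,0],[0.003,0,0]],"rot":[[0,0,0],[0,0,0],[0,0,0]],"claw":[0,0,0]}' >/dev/null; python3 st.py
python3 -m handwheel '{"delta_pos":[[0.001,0,0],[0.002,0,0]],"rot":[[0,0,0],[0,0,0]],"claw":[0,0]}' >/dev/null; python3 st.py
```

```text
box mm [ 79.7 115.2] F [-1.7 -0.2] 27.9333
box mm [  72.6 -114.3] F [0.4 1.2] 28.7667
box mm [  75.1 -112.9] F [-2.3 -0.4] 29.0167
box mm [  76.2 -114.2] F [-3.1 -0.9] 29.1833
```

Right to about 86.

```bash
python3 -m handwheel '{"delta_pos":[[0.001,0,0],[0.002,0,0],[0.003,0,0]],"rot":[[0,0,0],[0,0,0],[0,0,0]],"claw":[0,0,0]}' >/dev/null; python3 st.py
python3 -m handwheel '{"delta_pos":[[0.001,0,0],[0.002,0,0],[0.003,0,0]],"rot":[[0,0,0],[0,0,0],[0,0,0]],"claw":[0,0,0]}' >/dev/null; python3 st.py
python3 -m handwheel '{"delta_pos":[[0.001,0,0],[0.002,0,0]],"rot":[[0,0,0],[0,0,0]],"claw":[0,0]}' >/dev/null; python3 st.py
```

```text
box mm [  79.5 -114.9] F [-2.9 -0.1] 29.4333
box mm [  82.7 -114.9] F [-3.  -0.3] 29.6833
box mm [  84.8 -114.9] F [-1.3 -0.5] 29.85
```

```bash
python3 -m handwheel '{"delta_pos":[[0.001,0,0],[0.002,0,0]],"rot":[[0,0,0],[0,0,0]],"claw":[0,0]}' >/dev/null; python3 st.py
python3 -m handwheel '{"delta_pos":[[-0.012,0,0],[-0.015,-0.035,0],[-0.015,-0.075,0],[-0.015,-0.115,0],[-0.015,-0.155,0],[-0.015,-0.195,0],[-0.015,-0.225,0],[-0.014,-0.23,0],[-0.01,-0.23,0],[-0.008,-0.23,0]],"rot":[[0,0,0],[0,0,0],[0,0,0],[0,0,0],[0,0,0],[0,0,0],[0,0,0],[0,0,0],[0,0,0],[0,0,0]],"claw":[0,0,0,0,0,0,0,0,0,0]}' >/dev/null; python3 st.py
python3 -m handwheel '{"delta_pos":[[0.001,0,0],[0.002,0,0],[0.003,0,0]],"rot":[[0,0,0],[0,0,0],[0,0,0]],"claw":[0,0,0]}' >/dev/null; python3 st.py
python3 -m handwheel '{"delta_pos":[[0.001,0,0],[0.002,0,0]],"rot":[[0,0,0],[0,0,0]],"claw":[0,0]}' >/dev/null; python3 st.py
```

```text
box mm [  86.8 -114.8] F [-2.3  0.2] 30.0167
box mm [ 79.7 114.8] F [ 0.5 -0.7] 30.85
box mm [ 81.9 113.3] F [-1.1 -0.3] 31.1
box mm [ 83.  114.4] F [-3.8 -0.6] 31.2667
```

```bash
python3 -m handwheel '{"delta_pos":[[0.001,0,0],[0.002,0,0],[0.003,0,0]],"rot":[[0,0,0],[0,0,0],[0,0,0]],"claw":[0,0,0]}' >/dev/null; python3 st.py
python3 -m handwheel '{"delta_pos":[[0.001,0,0],[0.002,0,0]],"rot":[[0,0,0],[0,0,0]],"claw":[0,0]}' >/dev/null; python3 st.py
python3 -m handwheel '{"delta_pos":[[0.0005,0,0],[0.001,0,0]],"rot":[[0,0,0],[0,0,0]],"claw":[0,0]}' >/dev/null; python3 st.py
```

```text
box mm [ 86.6 115.1] F [-2.1  0. ] 31.5167
box mm [ 88.7 115.2] F [-2.6 -0.5] 31.6833
box mm [ 89.7 115.2] F [-2.6 -0.1] 31.85
```

```bash
python3 -m handwheel '{"delta_pos":[[0.0005,0,0],[0.001,0,0]],"rot":[[0,0,0],[0,0,0]],"claw":[0,0]}' >/dev/null; python3 st.py
python3 -m handwheel '{"delta_pos":[[0.0005,0,0],[0.001,0,0]],"rot":[[0,0,0],[0,0,0]],"claw":[0,0]}' >/dev/null; python3 st.py
```

```text
box mm [ 90.7 115.2] F [-1.2 -0.3] 32.0167
box mm [ 91.7 115.2] F [-2.4 -0.1] 32.1833
```

Now right: its contact is near 88.

```bash
python3 -m handwheel '{"delta_pos":[[-0.01,0,0],[-0.012,0.035,0],[-0.012,0.075,0],[-0.012,0.115,0],[-0.012,0.155,0],[-0.012,0.195,0],[-0.012,0.225,0],[-0.01,0.23,0],[-0.008,0.23,0],[-0.006,0.23,0]],"rot":[[0,0,0],[0,0,0],[0,0,0],[0,0,0],[0,0,0],[0,0,0],[0,0,0],[0,0,0],[0,0,0],[0,0,0]],"claw":[0,0,0,0,0,0,0,0,0,0]}' >/dev/null; python3 st.py
python3 -m handwheel '{"delta_pos":[[0.001,0,0],[0.002,0,0]],"rot":[[0,0,0],[0,0,0]],"claw":[0,0]}' >/dev/null; python3 st.py
python3 -m handwheel '{"delta_pos":[[0.001,0,0],[0.002,0,0]],"rot":[[0,0,0],[0,0,0]],"claw":[0,0]}' >/dev/null; python3 st.py
python3 -m handwheel '{"delta_pos":[[0.0005,0,0],[0.001,0,0]],"rot":[[0,0,0],[0,0,0]],"claw":[0,0]}' >/dev/null; python3 st.py
```

```text
box mm [  86.3 -114.3] F [ 0.4 -0.2] 33.0167
box mm [  88.4 -112.4] F [-0.2  0.3] 33.1833
box mm [  89.4 -113.6] F [-3.6  0.2] 33.35
box mm [  90.3 -114.6] F [-2.9 -0.4] 33.5167
```

```bash
python3 -m handwheel '{"delta_pos":[[0.0005,0,0],[0.001,0,0]],"rot":[[0,0,0],[0,0,0]],"claw":[0,0]}' >/dev/null; python3 st.py
python3 -m handwheel '{"delta_pos":[[0.0005,0,0],[0.001,0,0]],"rot":[[0,0,0],[0,0,0]],"claw":[0,0]}' >/dev/null; python3 st.py
```

```text
box mm [  91.5 -114.8] F [-3.1  0.3] 33.6833
box mm [  92.6 -114.9] F [-3.1 -0.5] 33.85
```

```bash
python3 -m handwheel '{"delta_pos":[[0.0005,0,0],[0.0008,0,0]],"rot":[[0,0,0],[0,0,0]],"claw":[0,0]}' >/dev/null; python3 st.py
python3 -m handwheel '{"delta_pos":[[0.0005,0,0],[0.0005,0,0]],"rot":[[0,0,0],[0,0,0]],"claw":[0,0]}' >/dev/null; python3 st.py
```

```text
box mm [  93.4 -114.8] F [-3.   0.3] 34.0167
box mm [  93.6 -114.9] F [-5.2 -0.4] 34.1833
```

```bash
python3 -m handwheel '{"delta_pos":[[0.0005,0,0],[0.0005,0,0]],"rot":[[0,0,0],[0,0,0]],"claw":[0,0]}' >/dev/null; python3 st.py
```

```text
box mm [  93.8 -115. ] F [-6.4  0.7] 34.35
```

Right end is against the wall: the force is rising at 93.6. Now left.

```bash
python3 -m handwheel '{"delta_pos":[[-0.01,0,0],[-0.012,-0.035,0],[-0.012,-0.075,0],[-0.012,-0.115,0],[-0.012,-0.155,0],[-0.012,-0.195,0],[-0.012,-0.225,0],[-0.01,-0.23,0],[-0.008,-0.23,0],[-0.005,-0.23,0]],"rot":[[0,0,0],[0,0,0],[0,0,0],[0,0,0],[0,0,0],[0,0,0],[0,0,0],[0,0,0],[0,0,0],[0,0,0]],"claw":[0,0,0,0,0,0,0,0,0,0]}' >/dev/null; python3 st.py
python3 -m handwheel '{"delta_pos":[[0.001,0,0],[0.002,0,0]],"rot":[[0,0,0],[0,0,0]],"claw":[0,0]}' >/dev/null; python3 st.py
python3 -m handwheel '{"delta_pos":[[0.0005,0,0],[0.001,0,0]],"rot":[[0,0,0],[0,0,0]],"claw":[0,0]}' >/dev/null; python3 st.py
python3 -m handwheel '{"delta_pos":[[0.0005,0,0],[0.0005,0,0]],"rot":[[0,0,0],[0,0,0]],"claw":[0,0]}' >/dev/null; python3 st.py
```

```text
box mm [ 90.2 114.9] F [-0.5 -1.7] 35.1833
box mm [ 92.  112.9] F [ 0.6 -0.9] 35.35
box mm [ 92.6 113.8] F [-0.7 -0.4] 35.5167
box mm [ 92.7 114.7] F [-0.9  0.7] 35.6833
```

```bash
python3 -m handwheel '{"delta_pos":[[0.0005,0,0],[0.0005,0,0]],"rot":[[0,0,0],[0,0,0]],"claw":[0,0]}' >/dev/null; python3 st.py
python3 -m handwheel '{"delta_pos":[[0.0005,0,0],[0.0005,0,0]],"rot":[[0,0,0],[0,0,0]],"claw":[0,0]}' >/dev/null; python3 st.py
```

```text
box mm [ 92.9 115.2] F [-3.3 -0.7] 35.85
box mm [ 93.5 115.3] F [-4.5 -0.7] 36.0167
```

```bash
python3 -m handwheel '{"delta_pos":[[0.0005,0,0],[0.0005,0,0]],"rot":[[0,0,0],[0,0,0]],"claw":[0,0]}' >/dev/null; python3 st.py
```

```text
box mm [ 93.8 115.3] F [-6.4  0.3] 36.1833
```

```bash
python3 -m handwheel '{"delta_pos":[[0.0005,0,0],[0.0005,0,0]],"rot":[[0,0,0],[0,0,0]],"claw":[0,0]}' >/dev/null; python3 st.py
```

```text
box mm [ 94.  115.4] F [-6.2 -0.5] 36.35
```

```bash
python3 -m handwheel '{"delta_pos":[[0.0005,0,0],[0.0005,0,0],[0.0005,0,0]],"rot":[[0,0,0],[0,0,0],[0,0,0]],"claw":[0,0,0]}' >/dev/null; python3 st.py
python3 -m handwheel '{"delta_pos":[[-0.01,0,0],[-0.012,0.035,0],[-0.012,0.075,0],[-0.012,0.115,0],[-0.012,0.155,0],[-0.012,0.195,0],[-0.012,0.225,0],[-0.01,0.23,0],[-0.008,0.23,0],[-0.005,0.23,0],[-0.005,0.23,0]],"rot":[[0,0,0],[0,0,0],[0,0,0],[0,0,0],[0,0,0],[0,0,0],[0,0,0],[0,0,0],[0,0,0],[0,0,0],[0,0,0]],"claw":[0,0,0,0,0,0,0,0,0,0,0]}' >/dev/null; python3 st.py
python3 -m handwheel '{"delta_pos":[[0.001,0,0],[0.002,0,0]],"rot":[[0,0,0],[0,0,0]],"claw":[0,0]}' >/dev/null; python3 st.py
python3 -m handwheel '{"delta_pos":[[0.0005,0,0],[0.001,0,0]],"rot":[[0,0,0],[0,0,0]],"claw":[0,0]}' >/dev/null; python3 st.py
```

```text
box mm [ 94.2 115.3] F [-8.4  0.2] 36.6
box mm [  91.6 -112.5] F [-0.6  0.7] 37.5167
box mm [  93.  -112.9] F [-0.8 -0.1] 37.6833
box mm [  93.4 -114.1] F [-2.   0.1] 37.85
```

```bash
python3 -m handwheel '{"delta_pos":[[0.0005,0,0],[0.001,0,0]],"rot":[[0,0,0],[0,0,0]],"claw":[0,0]}' >/dev/null; python3 st.py
python3 -m handwheel '{"delta_pos":[[0.0005,0,0],[0.0005,0,0]],"rot":[[0,0,0],[0,0,0]],"claw":[0,0]}' >/dev/null; python3 st.py
```

```text
box mm [  93.8 -114.8] F [-4.4 -0.2] 38.0167
box mm [  94.  -115.1] F [-6.6 -0.4] 38.1833
```

Both ends are firm at ~94. Backing off and lifting for a check.

```bash
python3 -m handwheel '{"delta_pos":[[-0.01,0,0],[-0.015,0,-0.02],[-0.02,-0.01,-0.06],[-0.025,-0.04,-0.09],[-0.03,-0.07,-0.11],[-0.035,-0.1,-0.12],[-0.035,-0.115,-0.12],[-0.035,-0.115,-0.12],[-0.035,-0.115,-0.12],[-0.035,-0.115,-0.12]],"rot":[[0,0,0],[0,0,0],[0,0,0],[0,0,0],[0,0,0],[0,0,0],[0,0,0],[0,0,0],[0,0,0],[0,0,0]],"claw":[0,0,0,0,0,0,0,0,0,0]}'
python3 - <<'E'
from h import *
c=cam("wrist");im=bot.camera("wrist")
for nm,p,z in(("wallL",(.135,.12),.11),("wallR",(.135,-.12),.11),("kL",(.117,.115),.14),("kR",(.117,-.115),.14)): print(nm,proj(c,(*(BO+RB@np.array(p)),z)).round(1))
top=bot.camera("top")
A=cv2.resize(im[60:300,60:450],None,fx=1.9,fy=1.9,interpolation=cv2.INTER_CUBIC)
cv2.imwrite("pics/fin.png",A)
cv2.imwrite("pics/fintop.png",top)
d=cv2.absdiff(top,cv2.imread("pics/top0.png")).max(2)
for n,(x,y) in dict(beaker=(377,225),pot=(386,153),bowl=(142,165)).items(): print(n,d[y-16:y+16,x-16:x+16].mean())
E
```

```text
clock: 39.02
tool_pos: [0.5932, -0.0001, 0.4182]
orientation: [3.128, 0.262, 0.001]
ft_force: [0.6, -0.5, -1.0]
grip_width: -0.001
gripper_force: 0.0
wallL [128.  109.4]
wallR [372.7 109. ]
kL [121.8 130.7]
kR [378.7 130.2]
beaker 13.5107421875
pot 12.6728515625
bowl 16.396484375
```

View pics/fin.png

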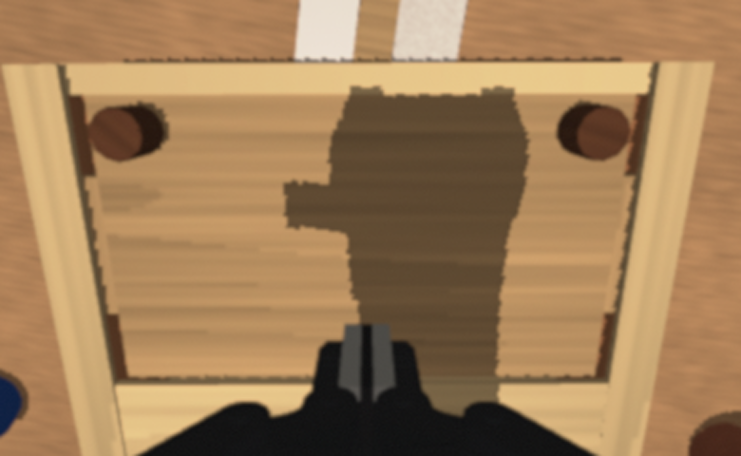

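The picture shows the cover's far edge flush with the far wall at both ends (crop row ~95), with no gap. The knobs at (117,133) and (603,132) are within 2 pixels of where the home position predicts. Handing in.

```bash
python3 -c "
from rig import bot
print(bot.finish_job())"
```

```text
the job is handed in; nothing more can be done
None
```

The jar was standing upright on the box floor when I closed the cover, which sits flush against the far wall at both ends; measured pushes peaked at about 8.4 N, I touched no other pot, and I handed the job in at about 39 s.

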